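Thread a stirrer shaft through three guide eyes into its foot bearing

ROBOT

A 7-joint arm with a two-finger parallel gripper is mounted at the origin on a cart in front of the work surface, level with it; the furniture and walls round the work are solid. World frame = base frame: x ahead of the robot, y to its left, z up, the work surface at z = 0. Lengths are in m, angles in degrees, forces in N, time in s.
With the tool pointing down it reaches from about 0.4 to 0.85 m from the base axis. Payload 4.5 kg.
Tool frame: the origin (TCP) lies at the very end of the fingers, on their centre line; the grasp point (between the pads) lies 19 mm behind it (arm.grasp_offset is the distance from the TCP to the grasp point, in m); z points along the fingers, y is the direction in which the jaws open and shut (so a half turn about z gives the same grasp; the last joint's range is limited). The gripper opens to 88 mm and grips with 3 to 60 N. Pads are 18 mm wide; open, the fingers measure 123 mm over their backs; the gripper's body (75 mm by 187 mm) begins 45 mm behind the grasp point.
Start: joints at [76.077, 39.483, -11.15, 89.685, 9.013, 51.709, -12.324], TCP at [0.171, -0.601, 0.239] pointing down, gripper open.
Joint ranges: [-172.22, 172.22], [-26.19, 119.32], [-84.43, 86.54], [7.71, 146.69], [-57.33, 237.33], [2.42, 119.75], [-152.13, 152.13]. Speed limits (degrees/s): [147.25, 147.25, 180, 180, 180, 180, 180].

INTERFACE

Orientations are given as [roll, pitch, yaw] about the fixed x, y, z axes, in that order (R = Rz(yaw) Ry(pitch) Rx(roll)).
In Python, from workcell import arm gives the robot as it stands. The module is installed in compiled form; this text tells all that it offers. Calls block until the motion is done:
- arm.move_to(position, orientation): joint-space move of the TCP to a pose.
- arm.movel(position, feed=0.15, rotation=None, stop_force=None): straight line of the TCP; rotation=None keeps the orientation; feed is the mean speed in m/s. With stop_force (N) it stops when the force on the tool has changed by that much, and returns True; else False.
- arm.move_j(angles): joint-space move.
- arm.gripper_to(opening, newtons=None): finger opening in m; newtons is the grip in N (None keeps the last); returns when the fingers have stopped.
- arm.dwell(seconds).
- arm.solve_ik(position, orientation): joint angles nearest the present ones, or None.
- arm.capture(name): name is "scene" or "top" or "wrist"; returns (picture, depth): 400x640x3 uint8, blue, green, red; 400x640 float32, m along the optical axis (not along the pixel's ray), 0 where there is no reading.
- arm.get_calibration(name): a dict with "intrinsics" (3x3 intrinsics, pixels), "extrinsics" (4x4, takes a point from world to camera coordinates); the wrist camera has in their place "tool_from_camera" (4x4, takes a point from camera to tool coordinates, whose origin is the TCP and whose axes are the flange's). Camera axes: x right, y up, looking along -z (the intrinsics and any distortion apply to the point x, -y, -z); pixel columns grow to the right and rows downward; lengths in m; the calibration is good to about 2 mm. A picture is of the moment at which its call begins: read the wrist's pose just before it. get_calibration takes no time and is no camera call.
A pose or a line that the arm cannot do raises arm.Unreachable and nothing moves.
- arm.close_job(): hands the job in, once; it reports no verdict.
Readings, each from a call of its own:
- arm.get_t(): time.
- arm.get_qpos(): joint angles.
- arm.get_qvel(): joint speeds.
- arm.get_tau(): joint torques, N m.
- arm.get_eef_pos(): TCP position.
- arm.get_tcp_rot(): TCP orientation.
- arm.get_ft_force(): force on the tool from outside, world axes, zero at the start.
- arm.get_torque(): the same for the moment, N m.
- arm.get_opening(): finger opening in m.
Only numpy, scipy, OpenCV 4.12 (cv2) and the standard library are available. Lean on these libraries where they do the work, as an engineer would, in place of code of your own. Each camera call takes 0.05 s, during which the arm holds its last target.

TASK

Take the steel stirrer shaft out of its white rest block and thread it, tip down, through the upper, middle and lower guide eyes of the stirring stand until it stands fully home in the foot bearing, then let go of it. The guide arms swivel a little and do not stand in line: feel for each hole with the tip and never force the shaft, a light push is plenty. Leave the sample pot, the bottle and the beaker standing where they are.

Things in the scene. Friction and masses are not known exactly. Their poses are not given: they have to be found in the camera images.
- shaft_mid (a point): centre of the loose upright stirrer shaft, half-way up: steel rod 10 mm thick, 158 mm long, about 0.12 kg; lowest 6 mm taper to a flat tip of 7 mm. Top 30 mm is a round dark head 17 mm thick, the place to grip (its centre 64 mm above this point). At first it stands in the rest block, tip 10 mm above the bench. z along the shaft towards the head
- shaft_tip (a point): centre of the flat lower end of the same shaft; z axis along the shaft, towards the head
- rest: fixed white rest block 60 x 60 x 45 mm (foot 76 x 76 mm) with an upright hole of 13 mm, 35 mm deep, in which the shaft stands at first. Origin under the hole, on the bench
- stand: fixed stirring stand; origin on the bench under the shaft axis, z up, x axis from the shaft axis to the post, y across the guide arms. Grey base plate 120 mm wide, x = -45 to +145 mm, 12 mm thick. Steel post 16 mm thick at x = 110 mm, 138 mm high. On it, one above the other, three rigid steel arms that swivel, each with a flat aluminium eye block 36 x 56 x 8 mm
- foot_mouth (a point): centre of the mouth of the foot bearing, on the shaft axis, 30 mm above the bench: fixed aluminium block 44 x 44 mm with an upright blind hole of 13 mm, floor 13 mm above the bench (17 mm deep). With the shaft home, its head is 11 mm clear above the upper eye
- upper_eye (a point): centre of the hole of the upper eye at its top face (130 mm above the bench); moves with its arm. Holes of all eyes: 13 mm. Each arm starts turned so that its eye is up to 12 mm to either side (stand y) of the shaft axis; it stays where left, gives way sideways to about 1 N at the eye and has stops at 14 mm
- middle_axis (a point): point on the shaft axis (fixed in the stand) at the height of the middle eye's top face, 98 mm above the bench. The eye itself is not measured: its hole is 4 to 12 mm out to one side of here (stand y), and must be found by feel. The tip drops in when it comes down within about 3 mm of the hole's centre, else it lands on the flat of the block
- lower_axis (a point): the same for the lower eye: point on the shaft axis at the height of its top face, 66 mm above the bench; the hole is up to 12 mm to either side (stand y). A shaft that is already in the eyes above can be moved sideways and takes their arms along. Never press the shaft on the stand with more than 40 N
- pot: bystander: small clear sample pot with white lid, 43 mm wide, 48 mm tall, origin under it; leave it alone
- bottle: bystander: small bottle with a screw cap, 44 mm wide, 94 mm tall, origin under it; leave it alone
- beaker: bystander: clear beaker, 60 x 67 mm, 74 mm tall, origin under it; leave it alone

How it is judged:
By the outcome, as a careful person would: the job done as asked, in the order asked, and still so for the second after the job is handed in, with the robot touching nothing.
It also fails if it takes over 72 s, if anything falls off the work surface, if the arm or the gripper's body presses on something with over 40 N, if the wrist force passes 120 N, or if a joint passes its speed limit or range.

## Working session

There is one attempt and no reset: what is moved stays moved. The work goes in short steps, each a Python script; the robot and the scene stay as the last script left them, time stands still between calls to the robot, and variables do not carry over. Pictures are saved under pics/ and viewed, and the job is handed in when it is done.

```bash
ls; mkdir -p pics; python3 - <<'E'
from workcell import arm
import cv2,numpy as np
np.set_printoptions(precision=4,suppress=True)
for n in("scene","top","wrist"):
    p,d=arm.capture(n); cv2.imwrite(f"pics/{n}0.png",p); np.save(f"pics/{n}0.npy",d)
    c=arm.get_calibration(n); print(n,c)
print(arm.get_t(),arm.get_eef_pos(),arm.get_tcp_rot(),arm.get_opening(),arm.grasp_offset)
E
```

```text
pics
scene {'intrinsics': array([[394.7685,   0.    , 321.73  ],
       [  0.    , 394.7685, 199.6856],
       [  0.    ,   0.    ,   1.    ]]), 'extrinsics': array([[-0.7094, -0.7048, -0.0026,  0.3759],
       [ 0.3806, -0.3863,  0.8402, -0.3076],
       [-0.5931,  0.5951,  0.5423, -0.6122],
       [ 0.    ,  0.    ,  0.    ,  1.    ]])}
top {'intrinsics': array([[372.6825,   0.    , 321.1872],
       [  0.    , 372.6825, 197.0678],
       [  0.    ,   0.    ,   1.    ]]), 'extrinsics': array([[-0.0017, -1.    ,  0.009 , -0.0317],
       [ 0.9885, -0.0003,  0.1514, -0.5899],
       [-0.1514,  0.0092,  0.9884, -1.059 ],
       [ 0.    ,  0.    ,  0.    ,  1.    ]])}
wrist {'intrinsics': array([[291.3787,   0.    , 317.1128],
       [  0.    , 291.3787, 200.106 ],
       [  0.    ,   0.    ,   1.    ]]), 'tool_from_camera': array([[-0.0004,  0.9658,  0.2593,  0.0675],
       [ 1.    ,  0.0001,  0.0012, -0.0002],
       [ 0.0011,  0.2593, -0.9658, -0.1465],
       [ 0.    ,  0.    ,  0.    ,  1.    ]])}
0.15 [ 0.1706 -0.6008  0.2381] [-179.9213    0.0044   15.8615] 0.0884200686893413 0.0187
```

View pics/scene0.png

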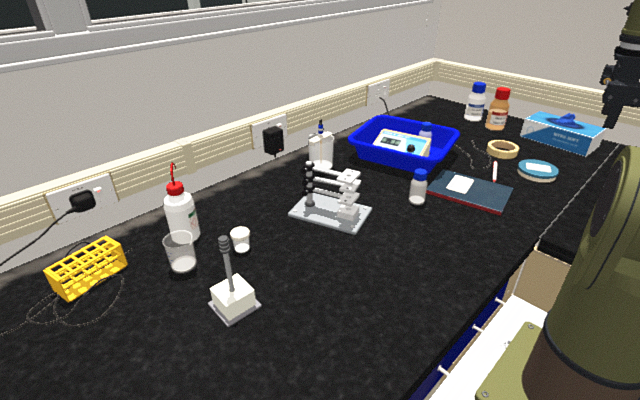

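View pics/top0.png

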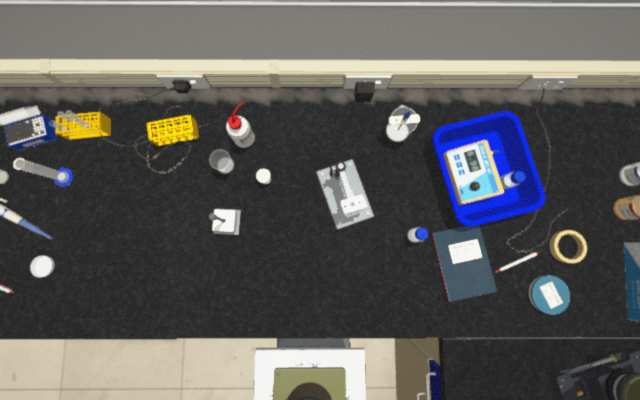

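View pics/wrist0.png

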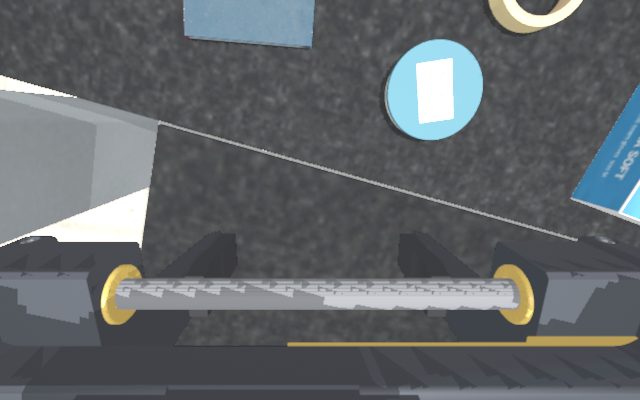

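```bash
cat > h.py <<'E'
import numpy as np,cv2
from scipy.spatial.transform import Rotation as Rn
from workcell import arm
np.set_printoptions(precision=4,suppress=True)
def Rt(rpy): return Rn.from_euler('xyz',rpy,degrees=True).as_matrix()
def pose(n):
    """camera centre, R (cam->world), K"""
    c=arm.get_calibration(n);K=c['intrinsics']
    if n=='wrist':
        T=c['tool_from_camera'];R=Rt(arm.get_tcp_rot());p=np.array(arm.get_eef_pos())
        return p+R@T[:3,3],R@T[:3,:3],K
    E=c['extrinsics'];R=E[:3,:3].T
    return -R@E[:3,3],R,K
def ray(P,u,v):
    o,R,K=P
    d=R@np.array([(u-K[0,2])/K[0,0],-(v-K[1,2])/K[1,1],-1]);return o,d
def onplane(P,u,v,z):
    o,d=ray(P,u,v);return o+d*(z-o[2])/d[2]
def proj(P,X):
    o,R,K=P;c=R.T@(np.asarray(X)-o);return np.array([K[0,2]+K[0,0]*c[0]/-c[2],K[1,2]+K[1,1]*-c[1]/-c[2]])
def tri(l):
    A=np.zeros((3,3));b=np.zeros(3)
    for o,d in l:
        d=d/np.linalg.norm(d);M=np.eye(3)-np.outer(d,d);A+=M;b+=M@o
    x=np.linalg.solve(A,b)
    return x,[np.linalg.norm(np.cross(x-o,d/np.linalg.norm(d))) for o,d in l]
E
python3 - <<'E'
from h import *
P=pose('top')
for n,u,v,z in[('rest',231,222,.045),('restshafthead',212,217,.16),('stand plate',345,193,.012),('pot',263,177,.048),('beaker',221,162,.0),('bottle',417,235,.09),('plate c1',319,168,.012),('c2',354,160,.012),('c3',373,220,.012),('c4',338,228,.012),('post',339,168,.138),('eye',353,204,.13)]:
    print(n,onplane(P,u,v,z))
t=cv2.imread('pics/top0.png');s=cv2.imread('pics/scene0.png')
cv2.imwrite('pics/topc.png',cv2.resize(t[130:250,190:390],(800,480),interpolation=cv2.INTER_CUBIC))
cv2.imwrite('pics/scenec.png',cv2.resize(s[140:330,150:400],(789,600),interpolation=cv2.INTER_CUBIC))
E
```

```text
rest [0.5162 0.2318 0.045 ]
restshafthead [0.5195 0.2552 0.16  ]
stand plate [ 0.6075 -0.1054  0.012 ]
pot [0.6499 0.1407 0.048 ]
beaker [0.7077 0.2799 0.    ]
bottle [ 0.4753 -0.3003  0.09  ]
plate c1 [ 0.6858 -0.026   0.012 ]
c2 [ 0.7112 -0.1346  0.012 ]
c3 [ 0.5247 -0.1893  0.012 ]
c4 [ 0.5006 -0.0831  0.012 ]
post [ 0.6563 -0.0804  0.138 ]
eye [ 0.5577 -0.1182  0.13  ]
```

View pics/topc.png

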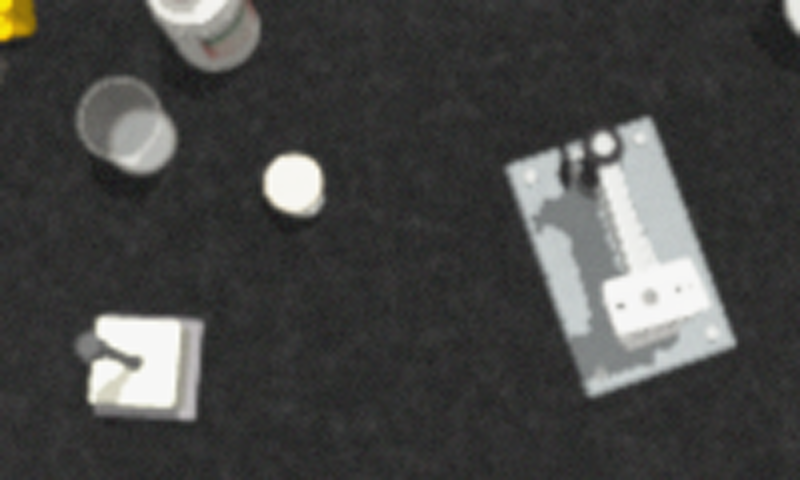

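View pics/scenec.png

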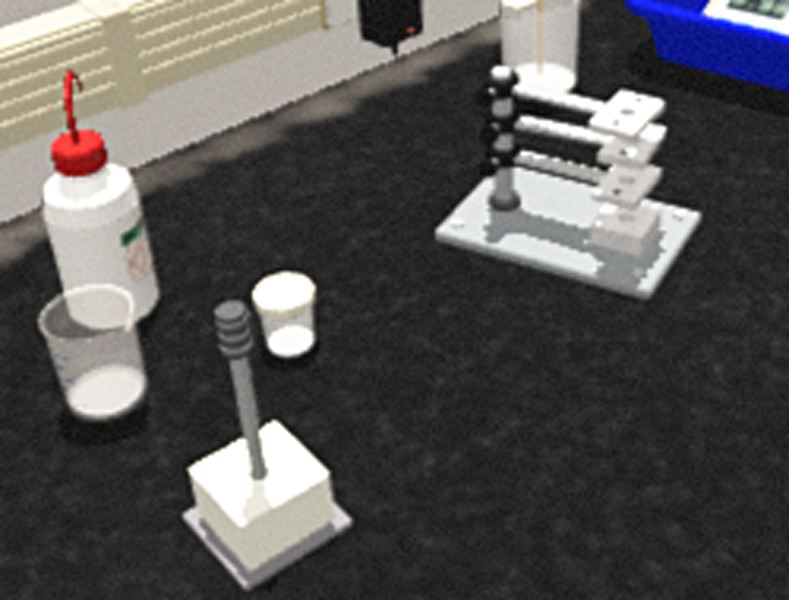

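```bash
python3 - <<'E'
from h import *
P=pose('scene')
ex=np.array([.185,.057,0]);ex/=np.linalg.norm(ex);ey=np.array([-ex[1],ex[0],0])
O=np.array([.560,-.120,0])
for n,u,v,z in[('up',349,175.5,.13),('mid',348,187.5,.098),('low',347.1,199.2,.066)]:
    X=onplane(P,u,v,z);print(n,X,(X-O)@ex,(X-O)@ey)
# candidate views
def look(cam,tgt,up):
    f=np.array(tgt)-cam;f/=np.linalg.norm(f)
    r=np.cross(f,up);r/=np.linalg.norm(r);u=np.cross(r,f)
    Rc=np.column_stack([r,u,-f])
    T=arm.get_calibration('wrist')['tool_from_camera']
    Rt_=Rc@T[:3,:3].T
    p=np.array(cam)-Rt_@T[:3,3]
    return p,Rn.from_matrix(Rt_).as_euler('xyz',degrees=True)
q0=np.array(arm.get_qpos())
C=O+[0,0,.09]
for nm,off in[('front',-ex),('left',ey),('right',-ey),('fl',-ex+ey),('fr',-ex-ey)]:
  for el in(35,45,90-1):
   for s in(1,-1):
    for dist in (.25,.32):
      d=off/np.linalg.norm(off)*np.cos(np.radians(el))+np.array([0,0,np.sin(np.radians(el))])
      p,r=look(C+dist*d,C,np.array([0,0,s*1.]))
      q=arm.solve_ik(p,r)
      if q is not None: print(nm,el,s,dist,p,r,np.array(q)-q0)
E
```

```text
up [ 0.5539 -0.1167  0.13  ] -0.00485757461733232 0.004903210111044372
mid [ 0.5534 -0.1142  0.098 ] -0.004615048749174425 0.007523402389221049
low [ 0.5525 -0.1114  0.066 ] -0.004678562865475746 0.010410690669771759
front 35 -1 0.25 [ 0.5035 -0.137   0.1645] [ 179.9588   39.9713 -162.8421] [-11.8061  20.4601 -60.3017  49.3576 123.2528 -12.0833  16.7229]
front 35 -1 0.32 [ 0.4487 -0.1539  0.2046] [ 179.9588   39.9713 -162.8421] [ -4.2259  11.9113 -60.068   53.3184 125.4307 -20.8193  13.6788]
front 45 -1 0.25 [ 0.5167 -0.1329  0.1736] [ 179.9521   29.9713 -162.846 ] [-16.3777  14.7736 -60.2026  40.9983  95.4335 -15.4155  36.3121]
front 45 -1 0.32 [ 0.4694 -0.1475  0.2231] [ 179.9521   29.9713 -162.846 ] [ -9.6233   4.8792 -59.8974  43.6992  86.7485 -24.8885  43.4661]
front 89 1 0.25 [ 0.5326 -0.1289  0.1805] [179.93   -16.0287  17.1511] [-54.2586  -3.989   -1.8207  29.6949 -10.0415 -40.0647 -47.4167]
front 89 1 0.32 [ 0.5315 -0.1292  0.2505] [179.93   -16.0287  17.1511] [-52.1384 -10.7693  -4.4279  25.5161  -9.105  -29.0414 -49.3166]
front 89 -1 0.25 [ 0.5843 -0.1121  0.1815] [ 179.93
[... 5191 characters left out ...]
.1274 -120.3404]
fr 45 -1 0.32 [ 0.5154 -0.2035  0.2231] [ 179.9521   29.9713 -117.846 ] [ -50.2638    0.4205   24.4108   15.4575  -59.1151    1.766  -121.8519]
fr 89 1 0.25 [ 0.5469 -0.1456  0.1805] [179.93   -16.0287  62.1511] [-38.7188   2.6992 -19.5613  15.9814  -0.62   -19.0741  -8.1442]
fr 89 1 0.32 [ 0.5463 -0.1467  0.2505] [179.93   -16.0287  62.1511] [-36.99    -2.7854 -21.862   12.0382  -3.598   -9.9032  -7.0946]
fr 89 -1 0.25 [ 0.5716 -0.0972  0.1815] [ 179.9309  -14.0287 -117.8492] [-44.0517  20.7385 -60.7948   4.927   53.3508  34.1875 111.0715]
fr 89 -1 0.32 [ 0.571  -0.0983  0.2515] [ 179.9309  -14.0287 -117.8492] [-43.8311  14.4339 -60.7139   1.1707  47.1644  36.7774 116.3855]
```

```bash
cat >> h.py <<'E'
YAW=17.1
def snap(tag):
    P=pose('wrist');p,d=arm.capture('wrist');cv2.imwrite(f'pics/{tag}.png',p);np.savez(f'pics/{tag}.npz',o=P[0],R=P[1],K=P[2],d=d);return p,P,d
def load(tag):
    z=np.load(f'pics/{tag}.npz');return cv2.imread(f'pics/{tag}.png'),(z['o'],z['R'],z['K']),z['d']
E
python3 - <<'E'
from h import *
O=np.array([.556,-.118,0]);ex=np.array([np.cos(np.radians(YAW)),np.sin(np.radians(YAW)),0])
arm.move_to(O+[0,0,.30]-.03*ex,[180,0,YAW]);print(arm.get_t());snap('wA')
arm.movel(O+[0,0,.30]-.11*ex,feed=.2);print(arm.get_t());snap('wB')
E
python3 -c "
import cv2,numpy as np
a=cv2.imread('pics/wA.png');b=cv2.imread('pics/wB.png');cv2.imwrite('pics/wAB.png',np.vstack([a[:300],b[:300]]))"
```

```text
2.2917
2.8917
```

View pics/wAB.png

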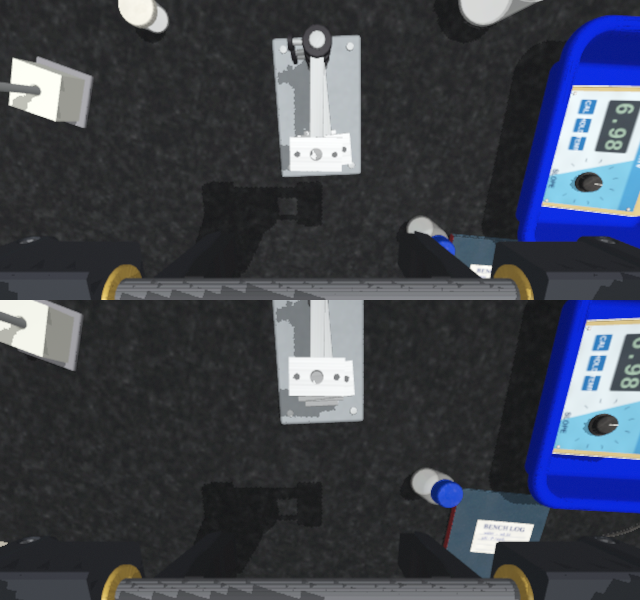

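```bash
python3 - <<'E'
import cv2,numpy as np
a=cv2.imread('pics/wA.png')[25:185,265:370];b=cv2.imread('pics/wB.png')[0:130,265:370]
f=lambda i:cv2.resize(i,None,fx=3.7,fy=3.7,interpolation=cv2.INTER_CUBIC)
A=f(a);B=f(b);h=max(A.shape[0],B.shape[0]);B=cv2.copyMakeBorder(B,0,h-B.shape[0],0,0,0)
cv2.imwrite('pics/wABz.png',np.hstack([A,B]))
E
```

```text
(no output)
```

View pics/wABz.png

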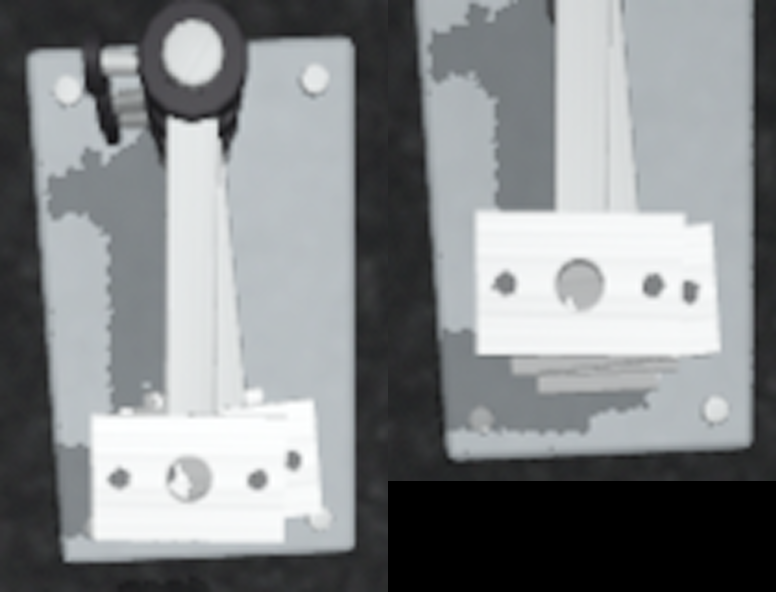

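```bash
python3 - <<'E'
from h import *
ex=np.array([np.cos(np.radians(YAW)),np.sin(np.radians(YAW)),0]);ey=np.array([-ex[1],ex[0],0])
_,PA,_=load('wA');_,PB,_=load('wB')
f=lambda X,Y,ox,oy:(ox+(X+.5)/3.7-.5,oy+(Y+.5)/3.7-.5)
pts={'uphole':((189,478),(580-388,284)),'screwL':((119,478),(505-388,283)),'screwR':((258,479),(653-388,285)),'lowscrewR':((293,460),(690-388,291))}
for k,(a,b) in pts.items():
    X,e=tri([ray(PA,*f(*a,265,25)),ray(PB,*f(*b,265,0))]);print(k,X,e)
    if k=='uphole':U=X
    print('  rel up',(X-U)@ex,(X-U)@ey)
# plate corners in A, top z=.012
for c in[(28,50),(352,39),(355,549),(64,561)]:
    X=onplane(PA,*f(*c,265,25),.012);print('plate',X,(X-U)@ex,(X-U)@ey)
X=onplane(PA,*f(193,52,265,25),.138);print('post',X,(X-U)@ex,(X-U)@ey)
for c in[(452,458),(752,445)]:
    X=onplane(PB,*f(c[0]-388,c[1],265,0),.012);print('plateB',X,(X-U)@ex,(X-U)@ey)
E
```

```text
uphole [ 0.5591 -0.1164  0.1299] [np.float64(6.68201901089759e-05), np.float64(6.682019010898034e-05)]
  rel up 0.0 0.0
screwL [ 0.5532 -0.0969  0.1308] [np.float64(1.363922679420483e-05), np.float64(1.363922679419662e-05)]
  rel up 0.00014780781216137913 0.02039555380117953
screwR [ 0.5647 -0.1357  0.1302] [np.float64(6.879662922941181e-06), np.float64(6.879662922968961e-06)]
  rel up -0.00031312415863836055 -0.020027259587687238
lowscrewR [ 0.571  -0.1472  0.0993] [np.float64(7.263797295020306e-05), np.float64(7.263797295016041e-05)]
  rel up 0.002366702349569612 -0.032962592801354454
plate [ 0.6776 -0.0187  0.012 ] 0.14196033364763894 0.05855802371179071
plate [ 0.7152 -0.13    0.012 ] 0.14522231545360437 -0.05890005334038487
plate [ 0.5392 -0.1924  0.012 ] -0.041332071576006095 -0.0667236050239787
plate [ 0.4999 -0.0804  0.012 ] -0.0459790978238168 0.05188278427576588
post [ 0.6646 -0.0855  0.138 ] 0.10989847996903292 -0.0014328138934201207
plateB [ 0.5001 -0.082   0.012 ] -0.04630592074014082 0.05024800954652228
plateB [ 0.539  -0.1923  0.012 ] -0.041532272582354535 -0.06662860322630776
```

```bash
python3 - <<'E'
from h import *
s=cv2.imread('pics/scene0.png');P=pose('scene')
cv2.imwrite('pics/sz.png',cv2.resize(s[160:225,325:375],(600,780)[:2] and (461,600),interpolation=cv2.INTER_CUBIC))
E2=np.array([.944,.3305,0]);E2/=np.linalg.norm(E2);ey=np.array([-E2[1],E2[0],0]);O=np.array([.5608,-.1219,0])
for z in(.13,.098,.066,.03):
    for y in(-.012,0,.012): print(z,y,(proj(P,O+ey*y+[0,0,z])-[325,160])*9.23)
E
```

```text
0.13 -0.012 [232.173  106.8503]
0.13 0 [214.8014 127.002 ]
0.13 0.012 [197.093  147.5444]
0.098 -0.012 [227.807  212.1283]
0.098 0 [210.7069 232.91  ]
0.098 0.012 [193.2812 254.0874]
0.066 -0.012 [223.594  313.7181]
0.066 0 [206.7571 335.0734]
0.066 0.012 [189.6054 356.828 ]
0.03 -0.012 [219.0273 423.8348]
0.03 0 [202.4773 445.7737]
0.03 0.012 [185.6239 468.1147]
```

View pics/sz.png

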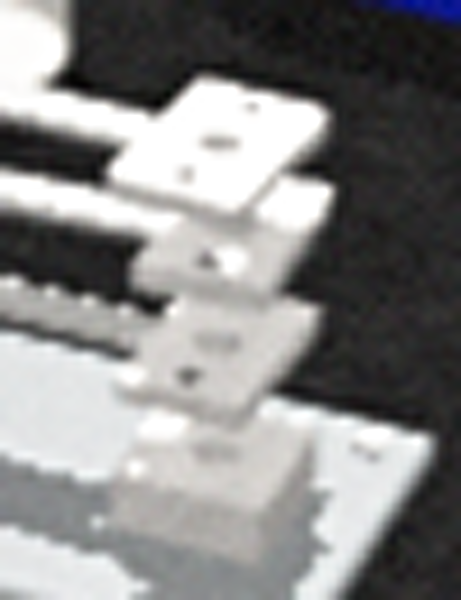

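```bash
sed -i 's/YAW=17.1/YAW=19.3/' h.py; cat >>h.py <<'E'
ex=np.array([np.cos(np.radians(YAW)),np.sin(np.radians(YAW)),0]);ey=np.array([-ex[1],ex[0],0]);O=np.array([.5608,-.1219,0])
E
python3 - <<'E'
from h import *
S=np.array([.517,.237,0])
arm.move_to(S+[0,0,.32]-.02*ex,[180,0,YAW]);print(arm.get_t());a,_,_=snap('sA')
arm.movel(S+[0,0,.32]-.09*ex+.03*ey,feed=.2);print(arm.get_t());b,_,_=snap('sB')
cv2.imwrite('pics/sAB.png',np.vstack([a[:300],b[:300]]))
E
```

```text
4.375
4.9583
```

View pics/sAB.png

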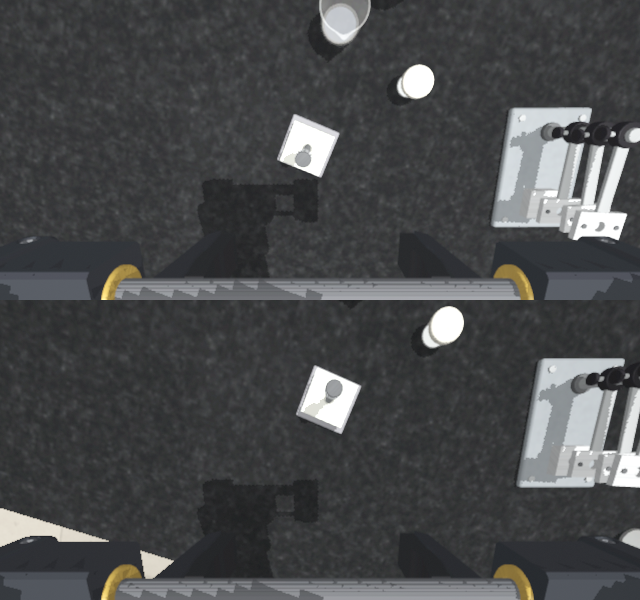

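```bash
python3 - <<'E'
from h import *
a=cv2.imread('pics/sA.png');b=cv2.imread('pics/sB.png')
f=lambda i,s:cv2.resize(i,None,fx=s,fy=s,interpolation=cv2.INTER_CUBIC)
L=np.hstack([f(a[110:182,270:345],5),f(b[60:132,290:365],5)])
R=f(a[95:245,485:640],1.6)
R=f(a[180:245,520:640],6)
L=cv2.copyMakeBorder(L,0,0,0,0,0)
cv2.imwrite('pics/z1.png',L[:600,:800]);cv2.imwrite('pics/z2.png',R)
E
```

```text
(no output)
```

View pics/z1.png

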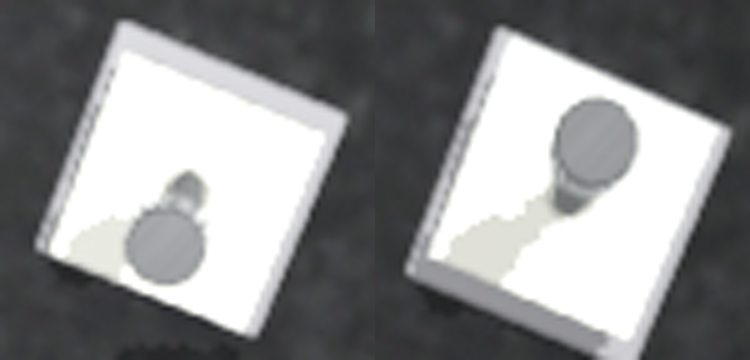

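View pics/z2.png

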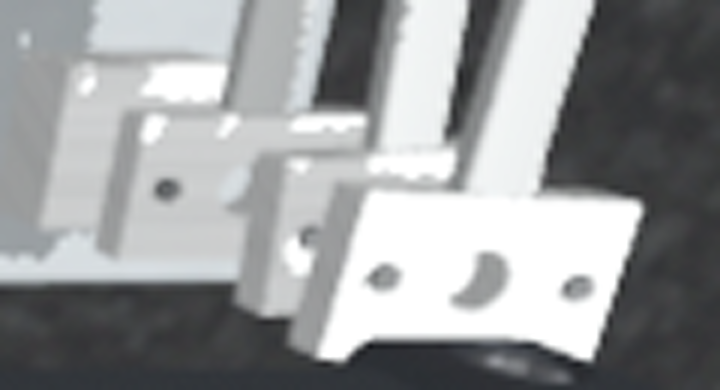

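```bash
python3 - <<'E'
from h import *
_,PA,_=load('sA');_,PB,_=load('sB')
X,e=tri([ray(PA,302.6,158.6),ray(PB,333.6,88.0)]);print('head top',X,e)
for c in[(122,52),(325,130),(248,337),(50,250)]:
    print('cornerA',onplane(PA,270+c[0]/5-.4,110+c[1]/5-.4,.045))
for c in[(505,28),(730,130),(638,340),(432,258)]:
    print('cornerB',onplane(PB,290+(c[0]-375)/5-.4,60+c[1]/5-.4,.045))
print('hole A',onplane(PA,270+187/5-.4,110+188/5-.4,.045),'B',onplane(PB,290+(568-375)/5-.4,60+200/5-.4,.045))
for n,u,v,z in[('low screwL',547.2,210.9,.066),('mid screwL',571.9,219.4,.098),('up hole',520+481/6-.4,180+279/6-.4,.13),('upscrL',520+384/6-.4,180+277/6-.4,.13)]:
    Y=onplane(PA,u,v,z);print(n,Y,(Y-O)@ex,(Y-O)@ey)
E
```

```text
head top [0.5228 0.2531 0.1645] [np.float64(6.494987856985094e-05), np.float64(6.494987857001384e-05)]
cornerA [0.5541 0.2822 0.045 ]
cornerA [0.5527 0.2214 0.045 ]
cornerA [0.4896 0.2225 0.045 ]
cornerA [0.4949 0.2849 0.045 ]
cornerB [0.5559 0.2838 0.045 ]
cornerB [0.5519 0.2178 0.045 ]
cornerB [0.4919 0.222  0.045 ]
cornerB [0.4938 0.2836 0.045 ]
hole A [0.5246 0.2531 0.045 ] B [0.5205 0.2532 0.045 ]
low screwL [ 0.5539 -0.102   0.066 ] 8.489865411325278e-05 0.021060469040769247
mid screwL [ 0.555  -0.1111  0.098 ] -0.0019061760613435555 0.012148544046546335
up hole [ 0.5593 -0.1165  0.13  ] 0.000337615649293196 0.0055507623597171474
upscrL [ 0.5532 -0.0976  0.13  ] 0.0008330176983821517 0.02546050168002639
```

```bash
python3 - <<'E'
from h import *
G=np.array([.5228,.2529,0])
arm.move_to(G+[0,0,.23],[180,0,YAW])
print(arm.movel(G+[0,0,.1345],feed=.12,stop_force=6),arm.get_eef_pos(),arm.get_ft_force())
arm.gripper_to(.010,30);print(arm.get_opening(),arm.get_ft_force(),arm.get_t())
arm.movel(G+[0,0,.30],feed=.15);print(arm.get_opening(),arm.get_ft_force(),arm.get_torque(),arm.get_eef_pos(),arm.get_tcp_rot(),arm.get_t())
p,_,_=snap('g1');s,_=arm.capture('scene')
cv2.imwrite('pics/g1s.png',np.vstack([p[150:400],s[100:300]]))
E
```

```text
False [0.5233 0.2533 0.1354] [ 0.1474 -0.1723  0.0027]
0.015797663487971306 [-0.7334 -0.4234 -0.3787] 7.65
0.016098439209182296 [ 0.0403 -0.2444 -0.4305] [-0.0195  0.0003 -0.0405] [0.5222 0.2525 0.2991] [179.9765   0.1154  19.3072] 8.9
```

View pics/g1s.png

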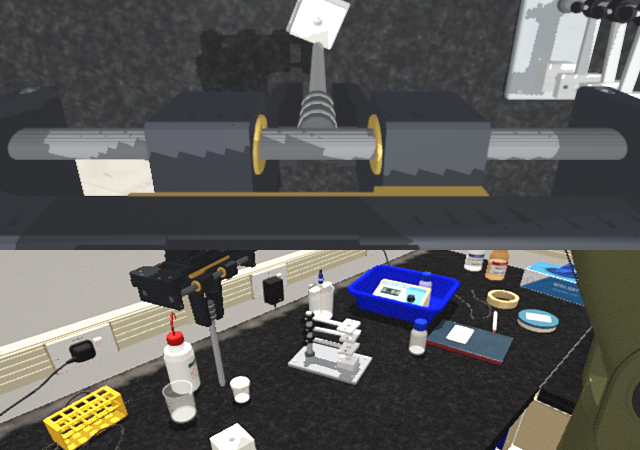

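```bash
python3 - <<'E'
from h import *
T=O+.0057*ey
arm.movel(T+[0,0,.30],feed=.25);print(arm.get_eef_pos(),arm.get_t(),arm.get_ft_force())
p,P,_=snap('g2');s,_=arm.capture('scene');cv2.imwrite('pics/g2s.png',s)
R=Rt(arm.get_tcp_rot());t=np.array(arm.get_eef_pos())
print(proj(P,t+R@[0,0,.124]),proj(P,t+R@[0,0,.02]),[proj(pose('scene'),t+R@[0,0,z]) for z in(.02,.124)])
a=cv2.resize(p[100:300,250:400],None,fx=3,fy=3,interpolation=cv2.INTER_CUBIC)
b=cv2.resize(s[90:240,290:390],None,fx=3.5,fy=4,interpolation=cv2.INTER_CUBIC)
cv2.imwrite('pics/g2z.png',np.hstack([a,b[:600]]))
E
```

```text
[ 0.5589 -0.1148  0.3001] 10.6333 [-0.1307  0.7022 -1.3114]
[317.8862 194.9406] [318.0726 236.0892] [array([349.1024, 114.8298]), array([347.5119, 157.6898])]
```

View pics/g2z.png

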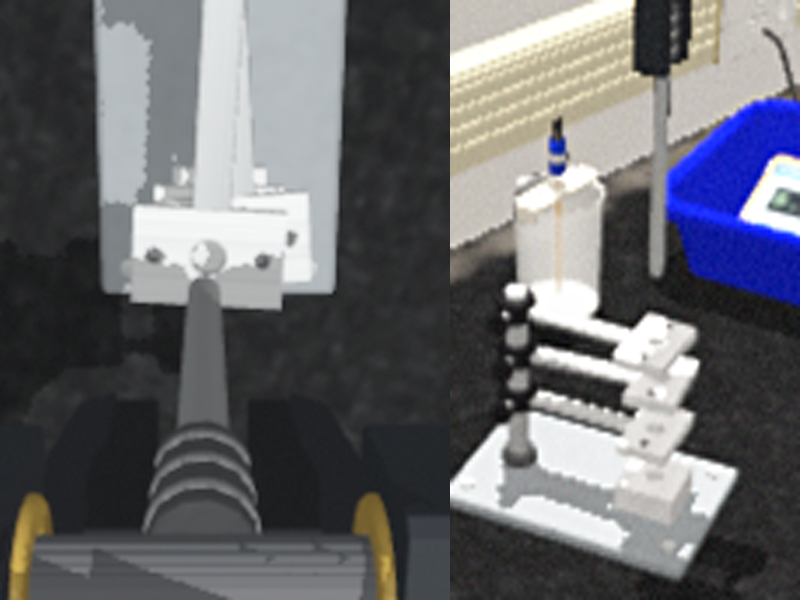

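```bash
cat >>h.py <<'E'
def st(msg=''):
    p=np.array(arm.get_eef_pos());print(msg,'x %.2f y %.2f tip %.2f mm'%((p-O)@ex*1e3,(p-O)@ey*1e3,(p[2]-.124)*1e3),'F',np.array(arm.get_ft_force()),'op %.4f t %.2f'%(arm.get_opening(),arm.get_t()));return p
def go(x,y,tip,feed=.04,sf=4):
    r=arm.movel(O+ex*x/1e3+ey*y/1e3+[0,0,tip/1e3+.124],feed=feed,stop_force=sf);st(('HIT' if r else 'ok')+f' ({x},{y},{tip})');return r
E
python3 - <<'E'
from h import *
arm.dwell(.2);st()
go(.2,5.7,137,.1,None);arm.dwell(.2);st()
h=go(.2,5.7,108,.04,3)
arm.dwell(.2);st()
E
```

```text
x 0.22 y 6.21 tip 176.02 mm F [-0.0402  0.226  -0.7447] op 0.0160 t 10.93
ok (0.2,5.7,137) x 0.41 y 5.66 tip 137.15 mm F [-0.3082  0.5186 -0.5125] op 0.0162 t 11.47
 x 0.66 y 5.49 tip 137.74 mm F [-0.0399 -0.9845 -1.4084] op 0.0160 t 11.68
ok (0.2,5.7,108) x 0.38 y 5.62 tip 108.17 mm F [-0.469   0.9774 -1.0896] op 0.0161 t 12.55
 x 0.37 y 5.62 tip 108.27 mm F [-0.2345 -1.6482 -1.4675] op 0.0160 t 12.75
```

```bash
python3 - <<'E'
from h import *
go(.2,-7.5,108,.04,8)
arm.dwell(.2);st()
h=go(.2,-7.5,76,.03,4)
arm.dwell(.2);st()
p,P,_=snap('m1');s,_=arm.capture('scene')
a=cv2.resize(p[100:300,250:400],None,fx=3,fy=3,interpolation=cv2.INTER_CUBIC)
b=cv2.resize(s[90:240,290:390],None,fx=3.5,fy=4,interpolation=cv2.INTER_CUBIC)
cv2.imwrite('pics/m1.png',np.hstack([a,b[:600]]))
E
```

```text
ok (0.2,-7.5,108) x 0.10 y -8.04 tip 107.95 mm F [ 0.1931  0.106  -0.6714] op 0.0158 t 13.23
 x 0.20 y -7.49 tip 108.01 mm F [-0.5381 -0.3428 -0.8644] op 0.0155 t 13.43
ok (0.2,-7.5,76) x 0.34 y -7.57 tip 76.19 mm F [-0.1799  0.7782 -0.6054] op 0.0161 t 14.65
 x 0.29 y -7.54 tip 76.16 mm F [-0.3297 -0.4725 -1.2113] op 0.0159 t 14.85
```

View pics/m1.png

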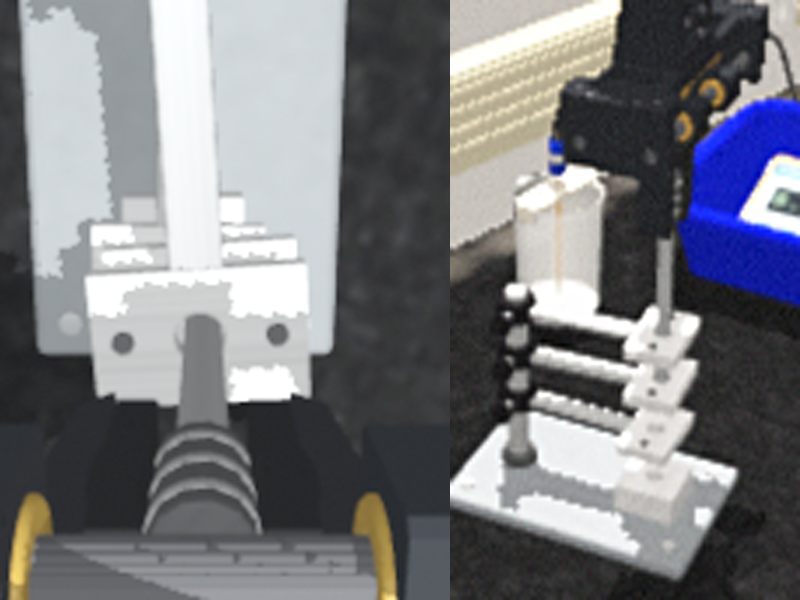

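```bash
python3 - <<'E'
from h import *
go(.2,1.5,76,.03,9)
arm.dwell(.2);st()
h=go(.2,1.5,44,.03,4)
arm.dwell(.2);st()
if not h:
    go(.1,0,44,.03,9);arm.dwell(.2);st()
p,P,_=snap('l1');s,_=arm.capture('scene')
a=cv2.resize(p[100:300,250:400],None,fx=3,fy=3,interpolation=cv2.INTER_CUBIC)
b=cv2.resize(s[90:240,290:390],None,fx=3.5,fy=4,interpolation=cv2.INTER_CUBIC)
cv2.imwrite('pics/l1.png',np.hstack([a,b[:600]]))
E
```

```text
ok (0.2,1.5,76) x 0.23 y 1.59 tip 76.06 mm F [-0.3884 -0.8366 -1.423 ] op 0.0159 t 15.40
 x 0.26 y 1.50 tip 76.04 mm F [ 1.2445 -0.4162 -0.2801] op 0.0157 t 15.60
ok (0.2,1.5,44) x 0.07 y 1.51 tip 43.93 mm F [ 0.2149 -0.1378 -2.0693] op 0.0160 t 16.82
 x 0.14 y 1.52 tip 43.99 mm F [ 0.8856 -1.7832 -2.7126] op 0.0160 t 17.02
ok (0.1,0,44) x 0.19 y 0.59 tip 44.01 mm F [-0.5826 -0.7382 -2.1129] op 0.0162 t 17.27
 x 0.16 y 0.32 tip 44.01 mm F [-0.0923  0.1036 -1.9058] op 0.0159 t 17.47
```

View pics/l1.png

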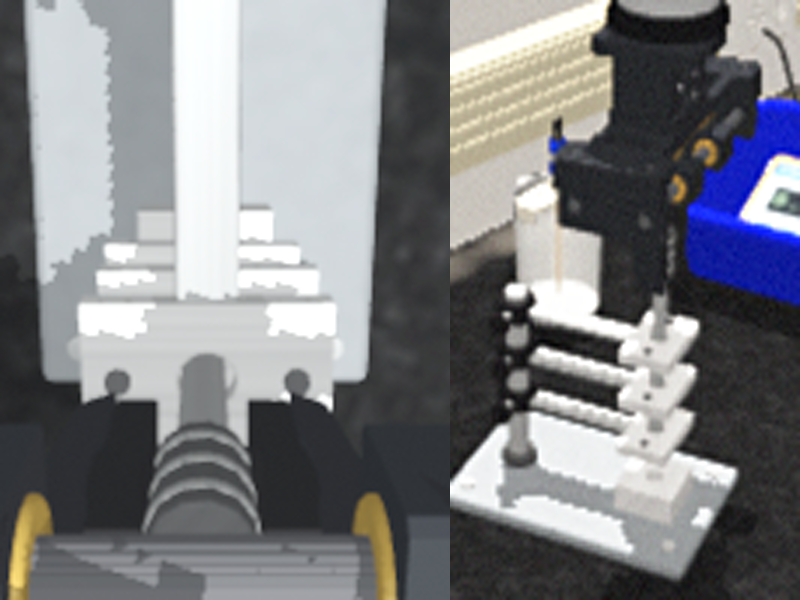

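```bash
python3 - <<'E'
from h import *
h=go(.1,0,20,.03,5)
arm.dwell(.2);st()
if not h:
    h=go(.1,0,10,.015,5);arm.dwell(.2);st()
p,P,_=snap('f1');s,_=arm.capture('scene')
a=cv2.resize(p[100:300,250:400],None,fx=3,fy=3,interpolation=cv2.INTER_CUBIC)
b=cv2.resize(s[90:240,290:390],None,fx=3.5,fy=4,interpolation=cv2.INTER_CUBIC)
cv2.imwrite('pics/f1.png',np.hstack([a,b[:600]]))
E
```

```text
ok (0.1,0,20) x 0.24 y -0.06 tip 20.14 mm F [-0.657  -0.2826 -1.7937] op 0.0162 t 18.52
 x 0.21 y -0.09 tip 20.18 mm F [-0.0973  0.8011 -0.7068] op 0.0155 t 18.72
HIT (0.1,0,10) x 0.66 y -0.21 tip 13.37 mm F [-0.2908  0.081   5.4722] op 0.0156 t 19.22
 x 0.41 y -0.22 tip 13.33 mm F [ 1.0172 -0.9214  5.1131] op 0.0156 t 19.42
```

View pics/f1.png

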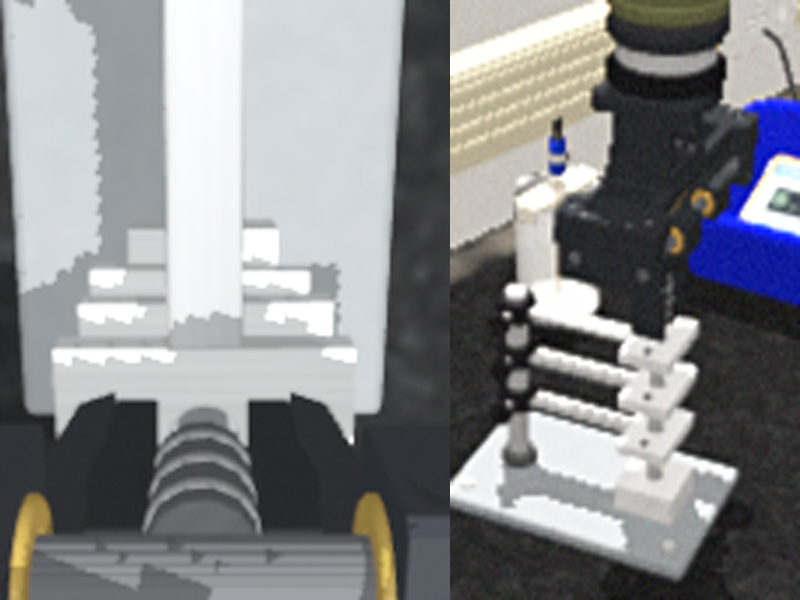

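```bash
python3 - <<'E'
from h import *
arm.gripper_to(.06);st('open')
p=np.array(arm.get_eef_pos())
print(arm.movel([p[0],p[1],.24],feed=.1,stop_force=5));st()
arm.movel([p[0]-.06,p[1],.30],feed=.2);arm.dwell(.2)
a,P,_=snap('e1');s,_=arm.capture('scene')
for z in(.171,.13,.098):print(proj(P,O+[0,0,z]),proj(pose('scene'),O+[0,0,z]))
a=cv2.resize(a[50:250,250:400],None,fx=3,fy=3,interpolation=cv2.INTER_CUBIC)
b=cv2.resize(s[90:240,290:390],None,fx=3.5,fy=4,interpolation=cv2.INTER_CUBIC)
cv2.imwrite('pics/e1.png',np.hstack([a,b[:600]]));cv2.imwrite('pics/e1s.png',s)
t,_=arm.capture('top');cv2.imwrite('pics/e1t.png',t)
E
```

```text
open x -0.45 y 0.22 tip 12.60 mm F [-0.3874 -1.0005 -0.7898] op 0.0602 t 20.30
False
 x -0.90 y 0.38 tip 115.37 mm F [-0.1892  0.8245  0.4722] op 0.0602 t 21.48
[339.8143 133.6806] [348.8648 158.4288]
[336.9955 132.0651] [348.2721 173.7597]
[335.254  131.0671] [347.8285 185.234 ]
```

View pics/e1.png

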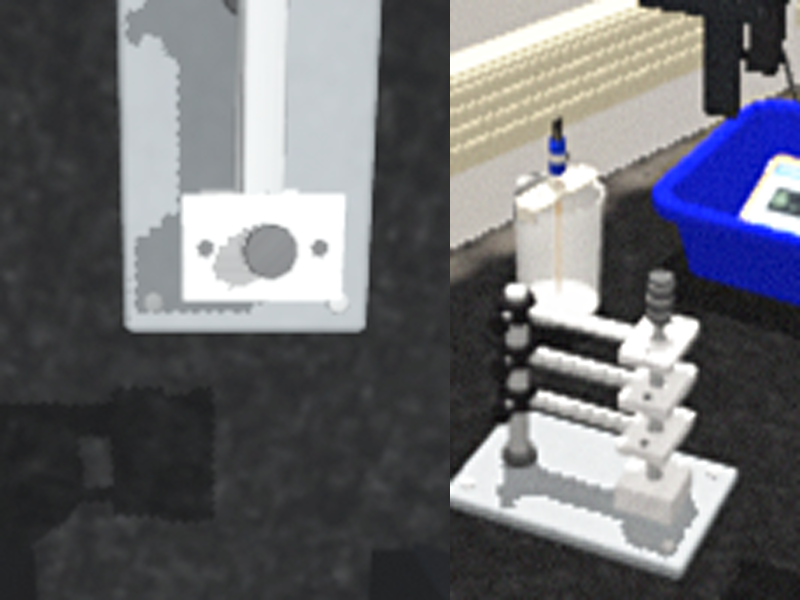

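View pics/e1s.png

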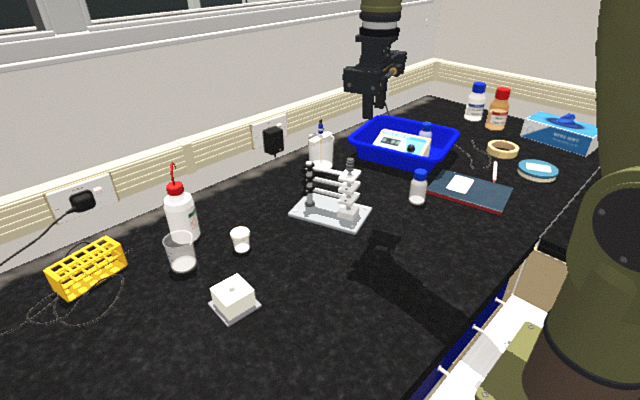

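```bash
python3 - <<'E'
from h import *
st();arm.close_job()
E
```

```text
x -56.87 y 20.12 tip 175.34 mm F [-0.3967 -0.2651  0.9974] op 0.0597 t 22.41
the job is handed in; nothing more can be done
```

The shaft is out of the rest block, threaded through the upper, middle and lower eyes, and standing home in the foot bearing. I let go of it and handed the job in at about 22 s.

- **Finding the holes:** I measured the upper eye at +5.7 mm. The cameras also showed the screws of the other two eyes, which put the middle hole at about -7.5 mm and the lower at about +1.5 mm. The tip dropped into each hole on the first descent with no stop, so I never had to search by feel.
- **Home:** the tip stopped on the bearing floor with about 5 N, at 13.3 mm against the 13 mm given.
- **After letting go:**
  - In the camera views, the head stands upright just above the upper eye. Its top is within about 1 px of where it should be with the shaft home.
  - The pot, bottle and beaker stand where they were.
  - The gripper is clear of everything.
- **Disagreements:**
  - The first two-view height of the head top read 164.5 mm against 168 mm expected.
  - The scene camera's points sat about 1.5 px off the wrist camera's. I relied on the wrist camera.
  - The force readings were noisy by about 1 N.

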